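# Load a reworked board into a clamshell test fixture and latch it

### The arm

A 6-joint arm with a two-finger parallel gripper is mounted at the origin on the work surface. World frame = base frame: x ahead of the robot, y to its left, z up, the work surface at z = 0. Lengths are in m, angles in degrees, forces in N, time in s.
With the tool pointing down it reaches from about 0.4 to 0.825 m from the base axis. Payload 7 kg.
Tool frame: the origin (TCP) lies midway between the tips of the shut fingers; the grasp point (between the pads) lies r.tcp_to_grasp behind it (r.tcp_to_grasp is the distance from the TCP to the grasp point, in m); x points along the fingers, y is the direction in which the jaws open and shut, and the axes are right-handed (so a half turn about x gives the same grasp; the last joint's range is limited). The gripper opens to 88 mm and grips with 3 to 60 N. Pads are 19 mm wide; open, the fingers measure 130 mm over their backs; the gripper's body (78 mm by 193 mm) begins 47 mm behind the grasp point.
Start: joints at [-47.034, 20.546, 0.682, 0, -70.136, -16.507], TCP at [0.301, -0.604, 0.227] pointing down, gripper open.
Joint ranges: [-176.03, 176.03], [-82.01, 121.73], [-58.28, 71.71], [-173.87, 95.51], [-174.79, -0.11], [-173.66, 173.66]. Speed limits (degrees/s): [136.94, 136.94, 172.46, 180, 180, 180].

### API

Orientations are given as [roll, pitch, yaw] about the fixed x, y, z axes, in that order (R = Rz(yaw) Ry(pitch) Rx(roll)).
In Python, from plant import r gives the robot as it stands.
- The arm moves only by the tool carry_out, never from a script. Its argument "moves" is a list of rows, each a list of 7 numbers: the shift along the world's x, y, z in mm, then the turn, a rotation vector about the world's x, y, z in rad, then the opening in per cent of the stroke, from 0 (shut) to 100 (fully open). In form: [[x, y, z, wx, wy, wz, claw], ...]. A call has 1 to 5 rows; each row is the pose to reach, as a shift and turn from the pose commanded when the call began; what a row does not reach only later rows make up. A row lasts 1/10 s, in which the tool goes at most 50 mm and 8.59 degrees, less where a joint would pass 70% of its speed; a pose out of reach is approached as far as the arm can. A call with a gripper value outside its range is refused whole. The fingers move at their own pace and stop on an object; "squeeze" is the grip in N (left out, the last holds). Time passes only in rows, so rows that repeat a pose let the fingers close. It gives the time, the measured TCP pose, the force and the opening at its end, in the units of the state.
- r.get_state(): the state, without advancing time (a new reading comes with each control period).
- r.capture(name): name is "scene" or "top"; returns the picture (480x640x3 uint8, blue, green, red); there is no depth.
- r.camera_params(name): a dict with "K" (3x3 intrinsics, pixels), "rvec" (rotation vector, rad) and "tvec" (3), from world to camera coordinates, as OpenCV has them. Camera axes: x right, y down, z forward; pixel columns grow to the right and rows downward; lengths in m; the calibration is good to about 2 mm. A picture is of the moment at which its call begins. camera_params takes no time and is no camera call.
- r.close_job(): hands the job in, once; it reports no verdict.
The state is a dict: "time_s": time; "joints": joint angles; "qd": joint speeds; "joint_torque": joint torques, N m; "tcp_pos": TCP position; "eef_rot": TCP orientation; "contact_force": force on the tool from outside, world axes, zero at the start; "moment": the same for the moment, N m; "gripper_width": finger opening in m.
Only numpy, scipy, OpenCV 4.12 (cv2) and the standard library are available. Lean on these libraries where they do the work, as an engineer would, in place of code of your own. Each camera call takes 0.05 s, during which the arm holds its last target. There are 200 camera calls.

### The job

Take the green board with the finned heat sink from its tray, set it flat between the guide posts in the open test fixture and let go. Swing the lid down onto it, flip the latch's wire loop over the keeper on the lid's front, and press the latch lever flat past centre so that the lid stays drawn fully down. Leave the other board, the flux bottle and the solder reel where they are.

Things in the scene. Friction and masses are not known exactly. Their poses are not given: they have to be found in the camera images.
- fixture: Grey board-test fixture fixed to the bench: box 180 (x) x 200 (y) x 105 mm high, white lid frame hinged along its far (+x) upper edge. Origin: centre of its underside, z up. Front face, with the draw latch at mid width, at its x = -90 mm, looking to its -x. Open top: 10 mm rim round a recess 160 x 180 mm, 30 mm deep, holding the nest.
- nest_top (a point): Centre of the nest's top: ivory plate 100 x 130 mm in the recess, sprung (33 N, yields 2 mm), 5 mm frontward of the fixture's centre, 88.5 mm above the bench; axes as the fixture's. The board lies flat on it, 70 mm side along x, 100 mm along y, between eight white posts, two per edge, 10 mm high: 1.5 mm clearance per side for the lower 5 mm, tapering to 4 mm at the tops.
- board_grip (a point): Centre of the finned aluminium heat sink (44 x by 30 y by 24 mm high) in the middle of the green board (70 x by 100 y by 2.4 mm, about 120 g); hold it here. 14.4 mm above the board's underside; axes are the board's, z up. Starts flat on the black foam of a blue tray (floor 8 mm, rim 12 mm above the bench). Fits the nest either way round.
- lid (a joint): Lid angle, rad: 0 closed, 1.57 upright, at most 1.75. A friction hinge (0.22 N m) holds the lid where it is left. Let down on a board in the nest it stops at about 0.03 with its four pushers on the board; only the latch holds it down the rest of the way against the nest's springs.
- lid_hinge (a point): Middle of the lid's hinge axis (along the fixture's y, upper far edge, 105 mm above the bench). The closed lid reaches 180 mm from here to the fixture's -x, is 200 mm wide and lies 0 to 14 mm above this height; an 85 x 90 mm window in it clears the heat sink. It opens upward.
- lid_press (a point): Middle of the yellow strip on the lid's outer face, 160 mm from the hinge axis and 14 mm out from the lid's inner plane: a good place to push the lid. Axes turn with the lid: z is the outer face's normal (up when closed), -x points to the lid's free edge.
- keeper_seat (a point): Where the loop's bar rests when hooked: in the steel keeper on the middle of the lid's front face, 5.5 mm out from it and 6 mm above the lid's underside; axes turn with the lid. The keeper is an upward-open hook 20 mm wide on a 2 mm plate: a ledge 2 mm below this point, and an upturned lip 9 to 11.5 mm from the face, its top 3 mm above this point.
- lever (a joint): Latch lever angle, rad: 0 flat on the fixture's front, pointing down; 1.57 straight out to the front; at most 2.0 (tip out and a little up). Slight friction (0.025 N m) holds it. With the loop hooked it passes centre at about 0.3 and then stays flat; pressing it takes 3 to 5 N.
- lever_pivot (a point): Lever pivot (axis along the fixture's y): 9 mm in front of the fixture's front face, mid width, 89 mm above the bench. The steel lever is 28 mm wide and reaches 55 mm from here; its outer face (upper face when open) is 4 mm off the line through the pivot.
- lever_press (a point): Point on the lever's outer face (upper when open), 30 mm from the pivot, mid width: the place to press. Axes turn with the lever: -x is this face's outward normal, -z points to the lever's tip.
- loop (a joint): Wire loop's angle on the lever, rad. Its lean outward from upright (away from the fixture) is this value less lever; negative leans to the lid. It swings freely: leaning outward it falls on its stop at 2.6, leaning inward it falls against the lid and keeper.
- loop_bar (a point): Middle of the loop's cross bar (along the fixture's y). Loop: 4 mm dark wire, 39 mm wide outside, 31 inside, bar 38.4 mm from the loop's pivot, which sits on the lever 16 mm from the lever pivot, 0.16 rad behind the lever's own direction (nearer the fixture when flat). Lever open, the bar swings in well above the keeper's lip; closing the lever pulls it down.
- spare_board: Blue bystander board, 70 x 100 mm, with a white connector, up to 12.4 mm high, lying in the other blue tray. Origin: centre of its underside.
- flux_bottle: White bystander bottle with a red cap, 42 mm across, 100 mm high, standing. Origin: centre of its underside.
- solder_reel: Orange and silver bystander reel, 60 mm across, 38 mm high, standing flat. Origin: centre of its underside.
Mind the look-alikes: they are no part of the job. Leave any brown, pink or red look-alike of the part that bears board_grip alone.

How it is judged (in metres and radians):
On the way, in this order (a step that is already met when the one before it is completed fails the run):
1. the green board lies flat in the nest, released, with the lid still open (horizontal distance between board_grip and nest_top below 0.005 m and angle between the x axis of board_grip and the x axis of nest_top, either way round below 0.06 rad and z of board_grip in the frame of nest_top below 0.0165 m and angle between board_grip's own z axis and vertical below 0.04 rad and contact force between the fingers and board below 0.1 N and value of joint lid above 1 rad), for 0.2 s.
2. the lid lies on the board, the loop not yet hooked (value of joint lid below 0.06 rad), for 0.2 s.
3. the loop's bar is over the keeper, behind its lip, with the lever still open (value of joint lid below 0.06 rad and value of joint lever above 0.6 rad and x of loop_bar in the frame of keeper_seat between -0.0035 and 0.025 m and z of loop_bar in the frame of keeper_seat above -0.002 m), for 0.2 s.
At the end, for the whole second after the job is handed in: The lever is flat (below 0.12 rad), the lid drawn down (below 0.018 rad), the loop's bar in the keeper (within 4 mm across and 3 mm in height of its seat), and the green board flat in the nest (within 5 mm of its centre, 0.06 rad in turn, 0.04 rad in tilt) (value of joint lever below 0.12 rad and value of joint lid below 0.018 rad and x of loop_bar in the frame of keeper_seat between -0.004 and 0.004 m and z of loop_bar in the frame of keeper_seat between -0.003 and 0.003 m and horizontal distance between board_grip and nest_top below 0.005 m and angle between the x axis of board_grip and the x axis of nest_top, either way round below 0.06 rad and z of board_grip in the frame of nest_top below 0.0165 m and angle between board_grip's own z axis and vertical below 0.04 rad); the robot touches nothing.
It fails at once if the other board, the flux bottle or the solder reel is moved more than 20 mm (distance of any of spare_board, flux_bottle, solder_reel from where it was at the start of the episode above 0.02 m).
It fails at once if the flux bottle or the solder reel is tipped over (angle between any of flux_bottle, solder_reel's own z axis and vertical above 0.5 rad).
It also fails if it takes over 72 s, if anything falls off the work surface, if the arm or the gripper's body presses on something with over 40 N, if the wrist force passes 120 N, or if a joint passes its speed limit or range.

## Working session

There is one attempt and no reset: what is moved stays moved. The work goes in short steps, Python scripts to look and compute and a tool call to move; the robot and the scene stay as the last step left them, time stands still between calls to the robot, and variables do not carry over. Pictures are saved under pics/ and viewed, about 8 in all and at most 12, crops included, and the job is handed in when it is done.

Besides the shell and the picture viewer there is one more tool, called after "Emit:" as name(argument=value, ...), one argument or row to a line, values as JSON. carry_out: Moves the arm, as the interface text tells. Its arguments: {"type":"object","properties":{"moves":{"type":"array"},"squeeze":{"type":"number"}},"required":["moves"]}

```bash
ls; mkdir -p pics; cat > h.py <<'E'
import numpy as np,cv2
from plant import r
def cam(n):
    p=r.camera_params(n);return np.array(p["K"],float),cv2.Rodrigues(np.array(p["rvec"],float))[0],np.array(p["tvec"],float).ravel()
def px2z(n,u,v,z):
    K,R,t=cam(n);d=R.T@np.linalg.inv(K)@[u,v,1];c=-R.T@t
    return c+d*(z-c[2])/d[2]
def proj(n,P):
    K,R,t=cam(n);q=(K@(R@np.atleast_2d(P).T+t[:,None])).T;return q[:,:2]/q[:,2:]
E
python3 - <<'E'
from h import *
for n in("scene","top"):
    cv2.imwrite(f"pics/{n}0.png",r.capture(n));K,R,t=cam(n);print(n,K[0,0],-R.T@t,R[2])
print(r.get_state(),r.tcp_to_grasp)
E
```

```text
pics
scene 517.2551496579745 [ 0.98166493 -0.84386034  1.42373226] [-0.27466051  0.44975279 -0.84987295]
top 503.18348809500895 [ 0.42952186 -0.12789863  1.3819249 ] [ 0.08974201 -0.02430058 -0.99566855]
{'time_s': 0.1, 'joints': array([-4.70342663e+01,  2.05871230e+01,  6.38551146e-01, -1.76478305e-02,
       -7.01367963e+01, -1.65060932e+01]), 'qd': array([ 0.04825076, -0.08059178,  0.17251759, -0.00230916,  0.07620149,
        0.00480351]), 'joint_torque': array([-1.21254881e-03, -5.84160125e+01,  2.93753403e+01,  7.01544017e+00,
        1.01822478e-02, -2.98039515e-05]), 'tcp_pos': array([ 0.30052205, -0.60390929,  0.22571543]), 'eef_rot': array([ 95.50939922,  89.91303408, 121.96303102]), 'contact_force': array([0.65473724, 0.63318335, 0.06534673]), 'moment': array([-0.04509468,  0.04078255, -0.00600683]), 'gripper_width': 0.08779548529109626} 0.0188
```

View pics/scene0.png

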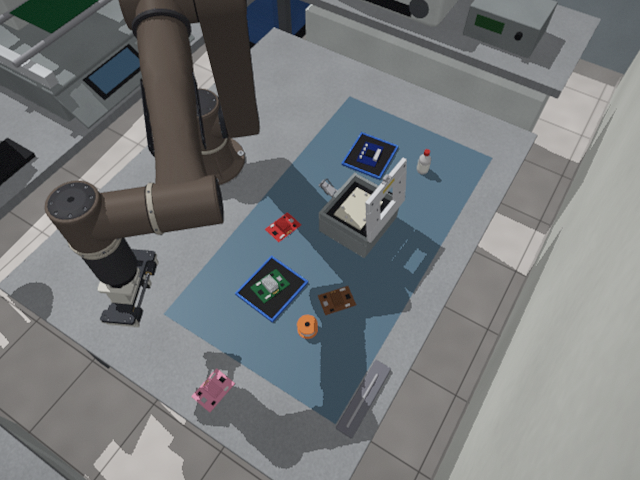

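View pics/top0.png

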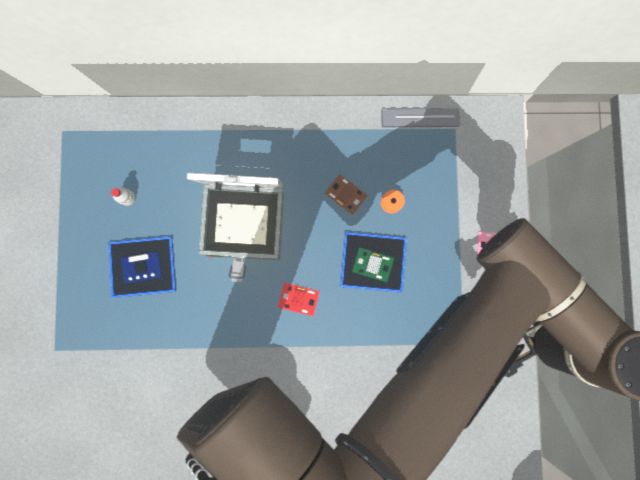

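Candidates for the board with a finned heat sink, as scene / top pixels:
- Green with grey sink, in a tray: (270,287) / (375,263)
- Red: (283,227) / (300,299)
- Brown: (338,300) / (346,194)
- Pink: (213,390) / (485,243)
- Blue spare board: (370,155) / (141,267)

I choose the green one. The reel is at top (392,202) and the fixture at top (240,220), with its front facing down in the picture and the latch at (237,267). Next is a close crop of both.

```bash
python3 - <<'E'
from h import *
t=cv2.imread("pics/top0.png");s=cv2.imread("pics/scene0.png")
f=lambda im,x,y,w,h,k:cv2.resize(im[y:y+h,x:x+w],(w*k,h*k),interpolation=cv2.INTER_CUBIC)
A=f(t,338,226,72,70,5);B=f(t,185,165,105,125,4)[:,:]
C=np.zeros((600,800,3),np.uint8);C[:350,:360]=A;C[:500,370:790]=B
D=f(s,232,252,80,75,3);C[360:360+225,:240]=D
cv2.imwrite("pics/crop1.png",C)
# green mask & tray mask
hsv=cv2.cvtColor(t,cv2.COLOR_BGR2HSV)
m=cv2.inRange(hsv,(45,80,40),(85,255,255));m[:, :338]=0;m[:,410:]=0;m[:225]=0;m[300:]=0
c=np.vstack(cv2.findContours(m,0,2)[0]);rr=cv2.minAreaRect(c);b=cv2.boxPoints(rr);print(rr,b)
W=np.array([px2z("top",u,v,.0104) for u,v in b]);print(W,W.mean(0),[np.linalg.norm(W[i]-W[i-1]) for i in range(4)])
for i in range(4):
    d=W[i]-W[i-1];print(np.degrees(np.arctan2(d[1],d[0])))
E
```

```text
((372.6540222167969, 264.3512268066406), (37.476661682128906, 26.246139526367188), 16.927513122558594) [[350.90662 271.44986]
 [358.54846 246.34084]
 [394.40143 257.2526 ]
 [386.75958 282.36163]]
[[ 0.44816944 -0.24675671  0.0104    ]
 [ 0.51643236 -0.26890798  0.0104    ]
 [ 0.48551383 -0.36661428  0.0104    ]
 [ 0.41742024 -0.34399663  0.0104    ]] [ 0.46688397 -0.3065689   0.0104    ] [np.float64(0.10198585602384456), np.float64(0.07176701683508098), np.float64(0.10248160109626259), np.float64(0.07175162424010639)]
72.45200495866357
-17.978207584847166
-107.5596402389047
161.62581022352262
```

View pics/crop1.png

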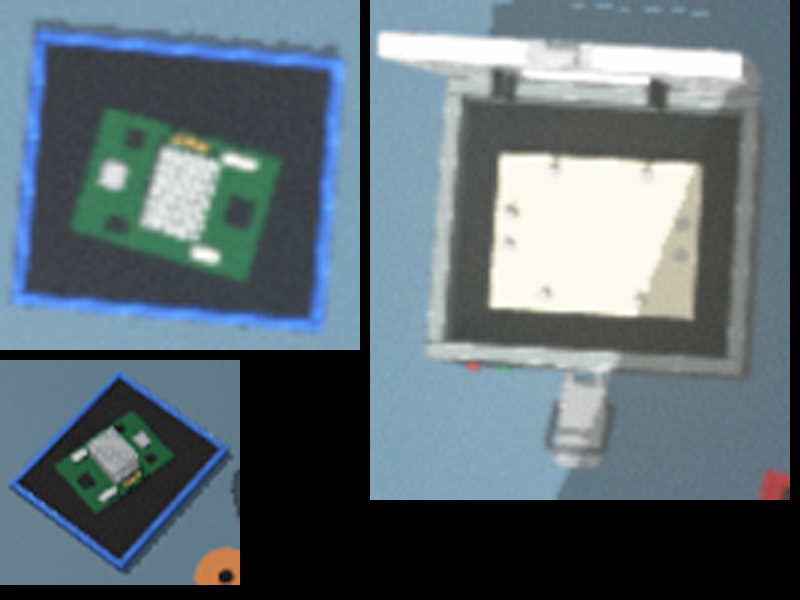

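The crop confirms the green board with a grey finned sink. At 72 x 102 mm it matches the given size, with its centre at (0.467,-0.307) and yaw about -18°. Next I measure the fixture.

```bash
python3 - <<'E'
from h import *
P=lambda u,v,z:px2z("top",(u-370)/4+185-.5+.125,v/4+165-.5+.125,z)
N=np.array([P(*c,.0885) for c in[(500,152),(703,163),(693,320),(490,307)]]);print("nest",N.round(4).tolist(),N.mean(0))
for i in range(4):
    d=N[i]-N[i-1];print(np.linalg.norm(d).round(4),np.degrees(np.arctan2(d[1],d[0])).round(2))
F=np.array([P(*c,.105) for c in[(428,346),(748,368)]]);print("front",F,np.linalg.norm(F[1]-F[0]),F.mean(0))
t=cv2.imread("pics/top0.png").astype(int)
m=((t.min(2)>110)&(t[:,:,2]-t[:,:,0]>8)).astype(np.uint8);m[:198]=0;m[250:]=0;m[:,:205]=0;m[:,272:]=0
c=np.vstack(cv2.findContours(m,0,2)[0]);rr=cv2.minAreaRect(c);b=cv2.boxPoints(rr)
W=np.array([px2z("top",u,v,.0885) for u,v in b]);print(rr,W.round(4).tolist(),W.mean(0))
for i in range(4):
    d=W[i]-W[i-1];print(np.linalg.norm(d).round(4),np.degrees(np.arctan2(d[1],d[0])).round(2))
E
```

```text
nest [[0.6284, 0.1031, 0.0885], [0.6201, -0.0277, 0.0885], [0.5184, -0.021, 0.0885], [0.5281, 0.1089, 0.0885]] [0.57376354 0.04081872 0.0885    ]
0.1005 -3.28
0.1311 -93.62
0.102 176.24
0.1302 85.73
front [[ 0.50253174  0.14466836  0.105     ]
 [ 0.48644041 -0.05705917  0.105     ]] 0.20236829664160463 [0.49448608 0.0438046  0.105     ]
((240.84048461914062, 223.5525360107422), (51.64922332763672, 40.04685974121094), 3.5763344764709473) [[0.5267, 0.1109, 0.0885], [0.6302, 0.1052, 0.0885], [0.6207, -0.0277, 0.0885], [0.5171, -0.021, 0.0885]] [0.57364586 0.04186906 0.0885    ]
0.1323 85.82
0.1036 -3.16
0.1332 -94.1
0.1038 176.3
```

```bash
cat >> h.py <<'E'
NX,NY,YAW=.5737,.0413,np.radians(-4.0)
def fx(p):  # fixture frame -> world (origin underside centre)
    p=np.atleast_2d(np.array(p,float));c,s=np.cos(YAW),np.sin(YAW);R=np.array([[c,-s,0],[s,c,0],[0,0,1]])
    return p@R.T+np.array([NX,NY,0])+R@[.005,0,0]
def lidp(a,xs,y,h): # xs from hinge toward free edge, h out
    return [.09-xs*np.cos(a)-h*np.sin(a)*-1*-1*-1*-1 if 0 else .09-xs*np.cos(a)+h*np.sin(a)*1,y,.105+xs*np.sin(a)+h*np.cos(a)]
def levp(a,d,n=0,y=0): # along lever d, n outward normal (front when flat/up when open)
    return [-.099-d*np.sin(a)-n*np.cos(a),y,.089-d*np.cos(a)+n*np.sin(a)]
def loopp(lev,loop,d=.0384,y=0):
    b=levp(lev-.16,.016);th=loop-lev
    return [b[0]-d*np.sin(th),y,b[2]+d*np.cos(th)]
def wires(lid,lev,loop):
    q=lambda z,x0,x1,y:[[x0,-y,z],[x1,-y,z],[x1,y,z],[x0,y,z]]
    L=[q(.105,-.09,.09,.1),q(.105,-.08,.08,.09),q(.0885,-.055,.045,.065),q(0,-.09,.09,.1)]
    L+=[[lidp(lid,a,y,h) for a,y in((0,-.1),(.18,-.1),(.18,.1),(0,.1))] for h in(0,.014)]
    L+=[[levp(lev,d,.004,y) for d,y in((0,-.014),(.055,-.014),(.055,.014),(0,.014))]]
    L+=[[loopp(lev,loop,d,y) for d,y in((0,-.0175),(.0384,-.0175),(.0384,.0175),(0,.0175))]]
    return L
def crop(n,im,x,y,w,h,k,L=[]):
    o=cv2.resize(im[y:y+h,x:x+w],(w*k,h*k),interpolation=cv2.INTER_CUBIC)
    for i,l in enumerate(L):
        p=(proj(n,fx(l))+.5-[x,y])*k
        cv2.polylines(o,[np.round(p).astype(np.int32)],True,[(0,0,255),(0,255,0),(255,0,0),(255,0,255)][i%4],1,cv2.LINE_AA)
    return o
E
python3 - <<'E'
from h import *
t=cv2.imread("pics/top0.png");s=cv2.imread("pics/scene0.png")
L=wires(1.6,1.9,2.6)
C=np.zeros((600,800,3),np.uint8)
A=crop("top",t,180,160,110,130,4,L);B=crop("scene",s,312,155,90,102,4,L)
C[:A.shape[0],:A.shape[1]]=A;C[:B.shape[0],440:440+B.shape[1]]=B;cv2.imwrite("pics/ov1.png",C)
E
```

```text
(no output)
```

View pics/ov1.png

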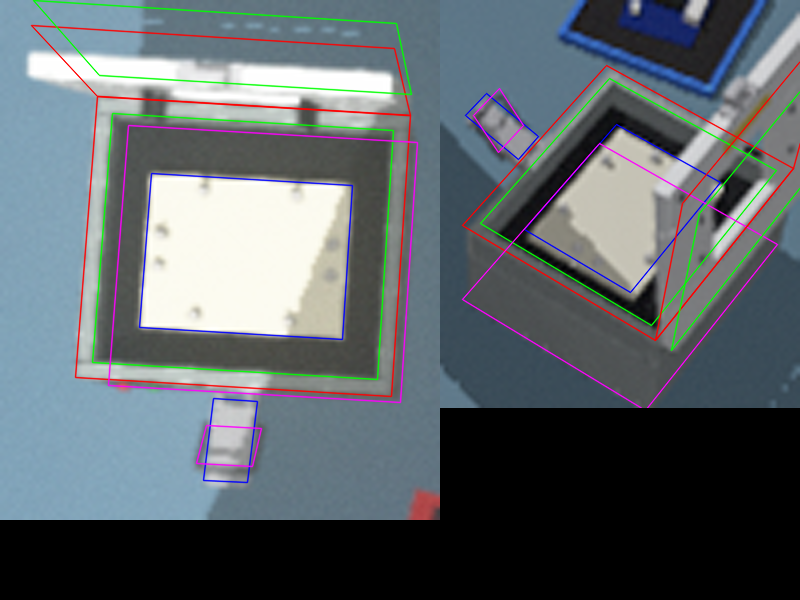

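The overlay fits in both cameras: nest centre (0.5737,0.0413), yaw -4°, lever about 1.9, lid about 1.4. Now I work out the approach to the board.

```bash
cat >> h.py <<'E'
from scipy.spatial.transform import Rotation as Ro
def st():
    s=r.get_state();R=Ro.from_euler('xyz',s["eef_rot"],degrees=True).as_matrix()
    print("t",round(s["time_s"],2),"tcp",(s["tcp_pos"]*1e3).round(1),"xax",R[:,0].round(3),"yaw_y",np.degrees(np.arctan2(R[1,1],R[0,1])).round(2),"F",s["contact_force"].round(1),"w",round(s["gripper_width"]*1e3,1),"j",s["joints"].round(1));return s,R
E
python3 - <<'E'
from h import *
s,R=st()
# heat sink pixel centre at its top z=.0344
print(px2z("top",374.0,264.6,.0344), px2z("scene",270,284,.0344))
tg=np.array([.467,-.3066,.06]);print((tg-s["tcp_pos"])*1e3)
E
```

```text
t 0.1 tcp [ 300.5 -603.9  225.7] xax [-0.001  0.001 -1.   ] yaw_y 116.45 F [0.7 0.6 0.1] w 87.8 j [-47.   20.6   0.6  -0.  -70.1 -16.5]
[ 0.46544009 -0.30702724  0.0344    ] [ 0.47881163 -0.31382047  0.0344    ]
[ 166.4779496   297.30929262 -165.71543001]
```

Emit:
carry_out(
  moves=[
    [24,42,-5,0,0,-0.14,100],
    [48,84,-10,0,0,-0.28,100],
    [72,126,-15,0,0,-0.42,100],
    [96,168,-20,0,0,-0.56,80],
    [120,210,-25,0,0,-0.7,65],
  ],
)

```text
time_s: 0.6
tcp_pos: [0.4196, -0.3955, 0.2015]
eef_rot: [153.8, 90.0, 140.4]
contact_force: [1.2, -1.1, 1.5]
gripper_width: 0.0766
```

```bash
python3 - <<'E'
from h import *
s,R=st()
im=cv2.imread("pics/scene0.png");hsv=cv2.cvtColor(im,cv2.COLOR_BGR2HSV)
m=cv2.inRange(hsv,(45,80,40),(85,255,255));m[:,:235]=0;m[:,310:]=0;m[:252]=0;m[325:]=0
c=np.vstack(cv2.findContours(m,0,2)[0]);W=np.array([px2z("scene",*p[0],.0104)[:2]*1e3 for p in c]).astype(np.float32)
print(cv2.minAreaRect(W))
E
```

```text
t 0.6 tcp [ 419.6 -395.5  201.5] xax [-0.  0. -1.] yaw_y 76.55 F [ 1.2 -1.1  1.5] w 76.6 j [-23.9  12.4 -14.1  -0.  -63.5 -79.6]
((471.6654357910156, -308.97186279296875), (102.71691131591797, 73.59480285644531), 72.3353042602539)
```

Emit:
carry_out(
  moves=[
    [24,43,-10,0,0,-0.04,60],
    [47.5,86.7,-20,0,0,-0.074,60],
    [47.5,86.7,-65,0,0,-0.074,60],
    [47.5,86.7,-110,0,0,-0.074,60],
    [47.5,86.7,-142,0,0,-0.074,60],
  ],
)

```text
time_s: 1.1
tcp_pos: [0.4657, -0.3093, 0.0574]
eef_rot: [170.4, 89.9, 153.1]
contact_force: [-0.7, -0.8, -0.7]
gripper_width: 0.0529
```

```bash
python3 - <<'E'
from h import *
s,R=st()
t=r.capture("top");s2=r.capture("scene");cv2.imwrite("pics/top1.png",t);cv2.imwrite("pics/scene1.png",s2)
f=lambda im,x,y,w,h,k:cv2.resize(im[y:y+h,x:x+w],(w*k,h*k),interpolation=cv2.INTER_CUBIC)
C=np.hstack([f(t,325,215,100,100,4),f(s2,220,230,100,100,4)]);cv2.imwrite("pics/c2.png",C)
E
```

```text
t 1.1 tcp [ 465.7 -309.3   57.4] xax [-0.002  0.001 -1.   ] yaw_y 72.7 F [-0.7 -0.8 -0.7] w 52.9 j [-13.6  19.5 -25.9  -0.  -44.7 -93.7]
```

View pics/c2.png

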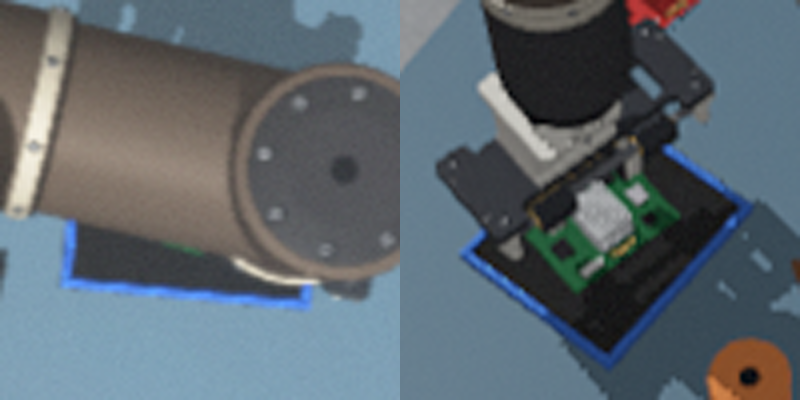

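The gripper straddles the sink and is aligned with the board. I descend.

Emit:
carry_out(
  moves=[
    [0,0,-20,0,0,0,60],
    [0,0,-36,0,0,0,60],
    [0,0,-43,0,0,0,60],
    [0,0,-45.5,0,0,0,60],
    [0,0,-45.5,0,0,0,60],
  ],
)

```text
time_s: 1.7
tcp_pos: [0.4672, -0.3109, 0.0153]
eef_rot: [-6.6, 89.9, -24.0]
contact_force: [0.5, -0.6, 0.4]
gripper_width: 0.0527
```

```bash
python3 -c "
from h import *
st()"
```

```text
t 1.7 tcp [ 467.2 -310.9   15.3] xax [ 0.001 -0.    -1.   ] yaw_y 72.64 F [ 0.5 -0.6  0.4] w 52.7 j [-13.7  22.9 -27.9   0.  -39.1 -93.7]
```

Emit:
carry_out(
  moves=[
    [1,3,-1.3,0,0,-0.008,60],
    [1,3,-1.3,0,0,-0.008,60],
    [1,3,-1.3,0,0,-0.008,25],
    [1,3,-1.3,0,0,-0.008,25],
    [1,3,-1.3,0,0,-0.008,25],
  ],
  squeeze=25,
)

```text
time_s: 2.2
tcp_pos: [0.4678, -0.3076, 0.0133]
eef_rot: [-0.7, 90.0, -18.5]
contact_force: [0.3, -0.2, -0.6]
gripper_width: 0.0339
```

Emit:
carry_out(
  moves=[
    [0,0,0,0,0,0,20],
    [0,0,0,0,0,0,20],
    [0,0,0,0,0,0,20],
    [0,0,5,0,0,0,20],
    [0,0,15,0,0,0,20],
  ],
)

```text
time_s: 2.7
tcp_pos: [0.4668, -0.3074, 0.0278]
eef_rot: [-178.4, 89.9, 163.8]
contact_force: [-0.1, -0.1, -1.3]
gripper_width: 0.0302
```

```bash
python3 -c "
from h import *
st()"
```

```text
t 2.7 tcp [ 466.8 -307.4   27.8] xax [-0.002  0.001 -1.   ] yaw_y 72.17 F [-0.1 -0.1 -1.3] w 30.2 j [-13.3  21.8 -27.5  -0.  -40.8 -94.5]
```

Emit:
carry_out(
  moves=[
    [0,0,40,0,0,0,20],
    [5,15,85,0,0,0.03,20],
    [18,55,110,0,0,0.08,20],
    [31,103,112,0,0,0.14,20],
    [44,150,112,0,0,0.19,20],
  ],
)

```text
time_s: 3.2
tcp_pos: [0.5125, -0.1563, 0.1425]
eef_rot: [9.0, 89.8, 2.1]
contact_force: [1.1, -0.1, -1.6]
gripper_width: 0.0299
```

Emit:
carry_out(
  moves=[
    [13,48,0,0,0,0.03,20],
    [26,95,0,0,0,0.053,20],
    [39,140,0,0,0,0.053,20],
    [52,175,0,0,0,0.053,20],
    [62,199,0,0,0,0.053,20],
  ],
)

```text
time_s: 3.7
tcp_pos: [0.5742, 0.044, 0.141]
eef_rot: [25.4, 89.9, 21.7]
contact_force: [-0.6, -0.7, -0.3]
gripper_width: 0.0296
```

Emit:
carry_out(
  moves=[
    [0,0,0,0,0,0,20],
    [0,0,0,0,0,0,20],
    [0,0,0,0,0,0,20],
  ],
)

```text
time_s: 4.0
tcp_pos: [0.5732, 0.0407, 0.1404]
eef_rot: [-163.8, 90.0, -167.7]
contact_force: [-0.1, 0.1, -1.0]
gripper_width: 0.0301
```

```bash
python3 - <<'E'
from h import *
s,R=st()
t=r.capture("top");s2=r.capture("scene");cv2.imwrite("pics/top2.png",t);cv2.imwrite("pics/scene2.png",s2)
L=wires(1.4,1.9,2.6)
A=crop("top",t,180,155,110,130,4,L[:3]);B=crop("scene",s2,300,120,90,130,4,L[:3])
cv2.imwrite("pics/c3.png",np.hstack([A,B]))
E
```

```text
t 4.0 tcp [573.2  40.7 140.4] xax [-0. -0. -1.] yaw_y 86.08 F [-0.1  0.1 -1. ] w 30.1 j [  23.6   15.3  -19.    -0.   -55.8 -117.5]
```

View pics/c3.png

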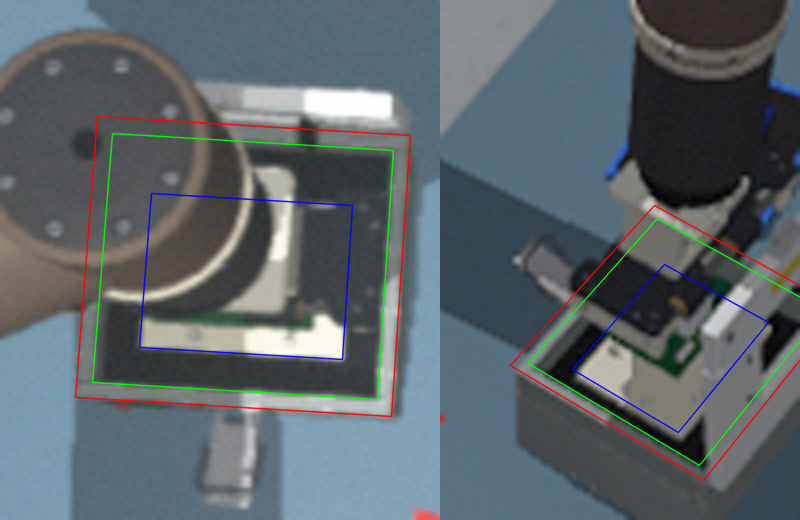

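```bash
python3 - <<'E'
from h import *
t=cv2.imread("pics/top2.png");hsv=cv2.cvtColor(t,cv2.COLOR_BGR2HSV)
m=cv2.inRange(hsv,(45,60,25),(88,255,255));m[:,:205]=0;m[:,272:]=0;m[:225]=0;m[245:]=0
c,s=np.cos(YAW),np.sin(YAW)
def f(w): d=w[:2]-[.5732,.0407];return np.array([c*d[0]+s*d[1],-s*d[0]+c*d[1]])*1e3
z=.1404-.0136+.0104  # board top
for u in range(212,264,4):
    v=np.where(m[:,u])[0]
    if len(v): print(u,v.min(),v.max(),f(px2z("top",u,v.max()+.5,z)).round(1))
print("right",[(v,np.where(m[v])[0].max(),f(px2z("top",np.where(m[v])[0].max()+.5,v,z)).round(1)) for v in range(230,240) if m[v].any()])
# scene: board right/front corners
t=cv2.imread("pics/scene2.png");hsv=cv2.cvtColor(t,cv2.COLOR_BGR2HSV)
m=cv2.inRange(hsv,(45,60,25),(88,255,255));m[:,:335]=0;m[:,390:]=0;m[:180]=0;m[220:]=0
W=np.array([f(px2z("scene",x,y,z)) for y,x in np.argwhere(m)])
print("scene min/max",W.min(0),W.max(0),np.percentile(W,2,axis=0))
print(z)
E
```

```text
228 234 234 [-33.9  24.1]
232 233 235 [-35.8  14.1]
236 233 235 [-35.2   4.3]
240 234 235 [-34.6  -5.6]
256 234 236 [-34.7 -45.2]
right [(233, np.int64(239), array([-28.4,  -3.9])), (234, np.int64(257), array([-28.3, -48.4])), (235, np.int64(257), array([-30.7, -48.6])), (236, np.int64(256), array([-33.4, -46.3]))]
scene min/max [-28.80253493 -51.75214937] [37.16385395 47.82202462] [-22.32632314 -51.29188219]
0.1372
```

The board is centred on the TCP to within about 1 mm, so I lower it into the nest.

Emit:
carry_out(
  moves=[
    [0.5,0.6,-15,0,0,0,20],
    [0.5,0.6,-30,0,0,0,20],
    [0.5,0.6,-36,0,0,0,20],
    [0.5,0.6,-39,0,0,0,20],
    [0.5,0.6,-41,0,0,0,20],
  ],
)

```text
time_s: 4.6
tcp_pos: [0.5744, 0.0416, 0.0994]
eef_rot: [-2.4, 90.0, -6.4]
contact_force: [-0.3, 0.1, -1.9]
gripper_width: 0.0295
```

Emit:
carry_out(
  moves=[
    [0,0,-1,0,0,0,20],
    [0,0,-2,0,0,0,20],
    [0,0,-3,0,0,0,20],
    [0,0,-4,0,0,0,20],
    [0,0,-4.5,0,0,0,20],
  ],
)

```text
time_s: 5.1
tcp_pos: [0.5742, 0.0421, 0.0946]
eef_rot: [8.0, 90.0, 4.1]
contact_force: [0.3, 0.4, -1.4]
gripper_width: 0.0298
```

```bash
python3 -c "
from h import *
st()"
```

```text
t 5.1 tcp [574.2  42.1  94.6] xax [ 0.  0. -1.] yaw_y 86.12 F [ 0.3  0.4 -1.4] w 29.8 j [  23.7   18.2  -21.8    0.   -50.  -117.5]
```

Emit:
carry_out(
  moves=[
    [0,0,-0.6,0,0,0,20],
    [0,0,-1.2,0,0,0,20],
    [0,0,-1.8,0,0,0,20],
    [0,0,-1.8,0,0,0,20],
  ],
)

```text
time_s: 5.5
tcp_pos: [0.5742, 0.042, 0.0937]
eef_rot: [-4.4, 90.0, -8.3]
contact_force: [-3.6, 0.6, 7.2]
gripper_width: 0.0294
```

```bash
python3 -c "
from h import *
st()"
```

```text
t 5.5 tcp [574.2  42.   93.7] xax [ 0. -0. -1.] yaw_y 86.12 F [-3.6  0.6  7.2] w 29.4 j [  23.7   18.2  -21.9    0.   -49.9 -117.5]
```

Contact came at the expected height. I release and retreat straight up.

Emit:
carry_out(
  moves=[
    [0,0,1,0,0,0,55],
    [0,0,1,0,0,0,55],
    [0,0,1,0,0,0,55],
    [0,0,1,0,0,0,55],
    [0,0,1,0,0,0,55],
  ],
)

```text
time_s: 6.0
tcp_pos: [0.5741, 0.042, 0.0937]
eef_rot: [-151.7, 90.0, -155.6]
contact_force: [0.2, 0.9, -0.5]
gripper_width: 0.0481
```

Emit:
carry_out(
  moves=[
    [0,0,15,0,0,0,55],
    [-10,0,55,0,0,0,55],
    [-30,0,100,0,0,0,55],
    [-65,0,130,0,0,0,55],
    [-110,0,150,0,0,0,0],
  ],
)

```text
time_s: 6.5
tcp_pos: [0.4646, 0.0422, 0.2458]
eef_rot: [16.5, 89.9, 12.5]
contact_force: [-0.0, 0.7, 0.7]
gripper_width: 0.0444
```

Emit:
carry_out(
  moves=[
    [-45,-20,0,0,0,0,0],
    [-60,-60,0,0,0,0,0],
    [-60,-110,0,0,0,0,0],
    [-60,-150,0,0,0,0,0],
  ],
)

```text
time_s: 6.9
tcp_pos: [0.4035, -0.1093, 0.2447]
eef_rot: [13.9, 89.8, 10.1]
contact_force: [1.3, 0.7, -0.2]
gripper_width: 0.0141
```

```bash
python3 - <<'E'
from h import *
s,R=st()
t=r.capture("top");s2=r.capture("scene");cv2.imwrite("pics/top3.png",t);cv2.imwrite("pics/scene3.png",s2)
L=wires(1.4,1.9,2.6)
q=[[-.04,-.05,.0909],[.03,-.05,.0909],[.03,.05,.0909],[-.04,.05,.0909]]
A=crop("top",t,180,155,110,130,4,[q]+L[4:]);B=crop("scene",s2,312,145,88,110,4,[q]+L[4:])
C=np.zeros((520,792,3),np.uint8);C[:520,:440]=A;C[:440,440:]=B
cv2.imwrite("pics/c4.png",C)
E
```

```text
t 6.9 tcp [ 403.5 -109.3  244.7] xax [ 0.003  0.    -1.   ] yaw_y 86.23 F [ 1.3  0.7 -0.2] w 14.1 j [  12.2   -5.6  -27.8    0.   -67.7 -105.9]
```

View pics/c4.png

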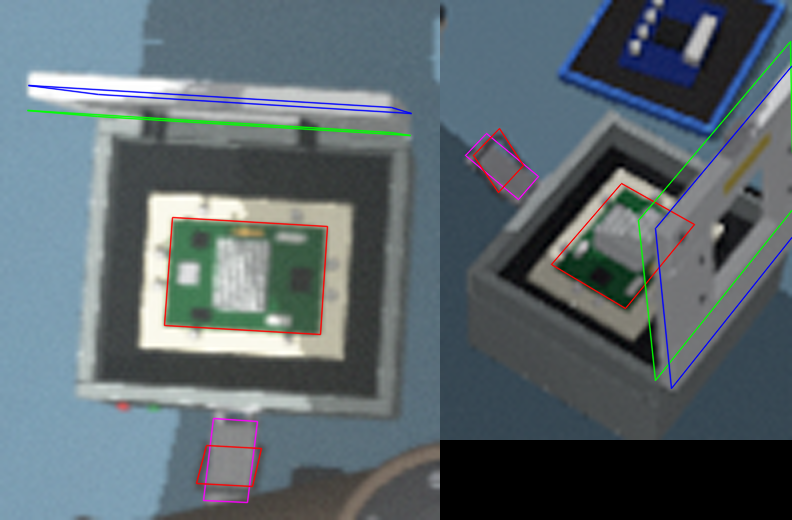

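The board lies flat and centred between the posts (top (245,275) in the crop). The lid is at about 1.5. Now I plan the lid path, with the shut fingers coming in behind it.

```bash
python3 - <<'E'
from h import *
s,R=st()
for a in(1.48,1.35,1.2,1.05,.9,.75,.6,.45,.3,.2,.1,.05,.02):
    p=np.array(lidp(a,.158,0,.014))+[.010,0,0];print(a,(fx(p)[0]*1e3).round(1))
p=np.array(lidp(1.48,.158,0,.014))+[.024,0,0];print("start",(fx(p)[0]*1e3).round(1))
E
```

```text
t 7.0 tcp [ 403.4 -111.4  244. ] xax [ 0. -0. -1.] yaw_y 85.85 F [-0.5 -0.4 -0.3] w 5.8 j [  11.9   -5.5  -27.7    0.   -67.7 -106. ]
1.48 [678.1  34.  263.6]
1.35 [657.6  35.4 262.2]
1.2 [634.3  37.1 257.3]
1.05 [612.1  38.6 249. ]
0.9 [591.4  40.1 237.5]
0.75 [572.6  41.4 222.9]
0.6 [556.2  42.5 205.8]
0.45 [542.6  43.5 186.3]
0.3 [532.   44.2 165.1]
0.2 [526.7  44.6 150.1]
0.1 [523.   44.8 134.7]
0.05 [521.7  44.9 126.9]
0.02 [521.1  45.  122.2]
start [692.   33.  263.6]
```

Emit:
carry_out(
  moves=[
    [15,8,45,0,0,0,0],
    [50,24,75,0,0,0,0],
    [93,45,86,0,0,0,0],
    [136,66,86,0,0,0,0],
    [180,88,86,0,0,0,0],
  ],
)

```text
time_s: 7.5
tcp_pos: [0.5858, -0.0186, 0.3305]
eef_rot: [25.9, 89.9, 22.0]
contact_force: [0.6, 0.0, 0.7]
gripper_width: 0.0006
```

Emit:
carry_out(
  moves=[
    [44,20,0,0,0,0,0],
    [86,40,0,0,0,0,0],
    [120,55,0,0,0,0,0],
    [120,55,0,0,0,0,0],
    [120,55,0,0,0,0,0],
  ],
)

```text
time_s: 8.0
tcp_pos: [0.7045, 0.0361, 0.3278]
eef_rot: [-161.8, 89.8, -165.6]
contact_force: [-0.0, 0.7, -1.3]
gripper_width: 0.0003
```

```bash
python3 -c "
from h import *
st()"
```

```text
t 8.0 tcp [704.5  36.1 327.8] xax [-0.003 -0.001 -1.   ] yaw_y 86.14 F [-0.   0.7 -1.3] w 0.3 j [  18.7   21.4   14.8   -0.   -83.6 -112.6]
```

Emit:
carry_out(
  moves=[
    [0,0,-30,0,0,0,0],
    [0,-2,-50,0,0,0,0],
    [0,-2,-64,0,0,0,0],
    [-10,-2,-64,0,0,0,0],
    [-20,-2,-64,0,0,0,0],
  ],
)

```text
time_s: 8.5
tcp_pos: [0.6834, 0.0328, 0.2668]
eef_rot: [-11.5, 90.0, -15.4]
contact_force: [0.5, -0.5, 0.7]
gripper_width: 0.0005
```

Emit:
carry_out(
  moves=[
    [-12,1,0,0,0,0,0],
    [-24,2,-1,0,0,0,0],
    [-36,3,-2,0,0,0,0],
    [-48,3,-4,0,0,0,0],
    [-60,4,-9,0,0,0,0],
  ],
)

```text
time_s: 9.0
tcp_pos: [0.6237, 0.0372, 0.2586]
eef_rot: [17.7, 89.8, 13.8]
contact_force: [1.2, -0.3, 2.4]
gripper_width: 0.0006
```

```bash
python3 -c "
from h import *
st()"
```

```text
t 9.0 tcp [623.7  37.2 258.6] xax [ 0.003  0.001 -1.   ] yaw_y 86.12 F [ 1.2 -0.3  2.4] w 0.6 j [  21.3   14.7   -3.4    0.   -71.7 -115.2]
```

Emit:
carry_out(
  moves=[
    [-15,1,-9,0,0,0,0],
    [-33,3,-21,0,0,0,0],
    [-51,4,-36,0,0,0,0],
    [-67,5,-53,0,0,0,0],
    [-81,6,-73,0,0,0,0],
  ],
)

```text
time_s: 9.5
tcp_pos: [0.5424, 0.0433, 0.185]
eef_rot: [24.7, 89.8, 20.8]
contact_force: [1.1, 0.9, 0.7]
gripper_width: 0.0007
```

Emit:
carry_out(
  moves=[
    [-5,0,-10,0,0,0,0],
    [-10,1,-20,0,0,0,0],
    [-14,1,-29,0,0,0,0],
    [-17,1,-38,0,0,0,0],
    [-19,1,-46,0,0,0,0],
  ],
)

```text
time_s: 10.0
tcp_pos: [0.5243, 0.0441, 0.1373]
eef_rot: [24.2, 90.0, 20.3]
contact_force: [1.3, 0.4, -0.5]
gripper_width: 0.0003
```

```bash
python3 - <<'E'
from h import *
s,R=st()
t=r.capture("top");s2=r.capture("scene");cv2.imwrite("pics/top4.png",t);cv2.imwrite("pics/scene4.png",s2)
L=wires(.2,1.9,2.6)
A=crop("top",t,180,155,110,130,4,L[4:]);B=crop("scene",s2,312,145,88,110,4,L[4:])
C=np.zeros((520,792,3),np.uint8);C[:520,:440]=A;C[:440,440:]=B
cv2.imwrite("pics/c5.png",C)
E
```

```text
t 10.0 tcp [524.3  44.1 137.3] xax [ 0.  0. -1.] yaw_y 86.11 F [ 1.3  0.4 -0.5] w 0.3 j [  26.2   11.1  -25.1    0.   -53.8 -120.1]
```

View pics/c5.png

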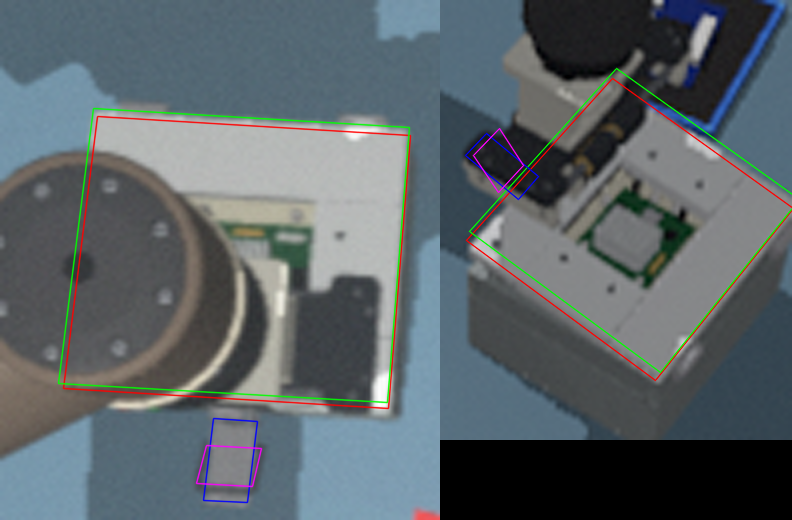

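The lid has followed and is nearly shut, at about 0.1. I press it onto the board.

Emit:
carry_out(
  moves=[
    [-1,0,-5,0,0,0,0],
    [-2,0,-9,0,0,0,0],
    [-3,0,-12,0,0,0,0],
    [-3,0,-14,0,0,0,0],
    [-3,0,-14,0,0,0,0],
  ],
)

```text
time_s: 10.6
tcp_pos: [0.5211, 0.044, 0.1237]
eef_rot: [-157.9, 90.0, -161.8]
contact_force: [-0.2, -0.5, -0.4]
gripper_width: 0.001
```

```bash
python3 -c "
from h import *
st()"
```

```text
t 10.6 tcp [521.1  44.  123.7] xax [-0. -0. -1.] yaw_y 86.1 F [-0.2 -0.5 -0.4] w 1.0 j [  26.3   11.7  -26.4   -0.   -51.9 -120.2]
```

Emit:
carry_out(
  moves=[
    [0,0,-1,0,0,0,0],
    [0,0,-2,0,0,0,0],
    [0,0,-2,0,0,0,0],
  ],
)

```text
time_s: 10.9
tcp_pos: [0.5212, 0.044, 0.1229]
eef_rot: [-1.5, 90.0, -5.4]
contact_force: [-3.9, -0.2, 10.0]
gripper_width: 0.0003
```

```bash
python3 -c "
from h import *
st()"
```

```text
t 10.9 tcp [521.2  44.  122.9] xax [ 0. -0. -1.] yaw_y 86.12 F [-3.9 -0.2 10. ] w 0.3 j [  26.3   11.7  -26.5    0.   -51.7 -120.2]
```

The lid bears on the board: z matches a lid angle of about 0.03, with 10 N. Next is the loop, so I compute positions for pushing its bar inward.

```bash
python3 - <<'E'
from h import *
print("bar",loopp(1.9,2.6),"upright",loopp(1.9,1.9),"in",loopp(1.9,1.9-.527), "tip",levp(1.9,.055,.004))
for x in(-.168,-.155,-.127,-.1215,-.118): print(x,(fx([x,0,.118])[0]*1e3).round(1))
E
```

```text
bar [np.float64(-0.13950946605129622), 0, np.float64(0.12106429915890957)] upright [np.float64(-0.11477150686136886), 0, np.float64(0.13009435916718523)] in [np.float64(-0.09545850914062888), 0, np.float64(0.12488423893555275)] tip [np.float64(-0.14975334655535377), 0, np.float64(0.11056612652824234)]
-0.168 [411.1  52.7 118. ]
-0.155 [424.1  51.8 118. ]
-0.127 [452.   49.8 118. ]
-0.1215 [457.5  49.4 118. ]
-0.118 [461.   49.2 118. ]
```

Emit:
carry_out(
  moves=[
    [0,0,15,0,0,0,0],
    [-20,2,45,0,0,0,0],
    [-60,4,55,0,0,0,0],
    [-100,7,55,0,0,0,0],
    [-114,8,50,0,0,0,0],
  ],
)

```text
time_s: 11.4
tcp_pos: [0.4048, 0.0517, 0.1725]
eef_rot: [55.5, 89.9, 51.6]
contact_force: [0.7, 0.1, 0.2]
gripper_width: 0.0002
```

```bash
python3 -c "
from h import *
st()"
```

```text
t 11.4 tcp [404.8  51.7 172.5] xax [ 0.001  0.002 -1.   ] yaw_y 86.1 F [0.7 0.1 0.2] w 0.2 j [  35.3   -3.   -35.5   -0.   -57.4 -129.2]
```

Emit:
carry_out(
  moves=[
    [0,0,-30,0,0,0,0],
    [2,0,-53,0,0,0,0],
    [10,0,-53.5,0,0,0,0],
    [18,0,-53.5,0,0,0,0],
    [18,0,-53.5,0,0,0,0],
  ],
)

```text
time_s: 11.9
tcp_pos: [0.4274, 0.0526, 0.1194]
eef_rot: [15.4, 89.9, 11.5]
contact_force: [-0.1, -0.2, 0.1]
gripper_width: 0.0008
```

```bash
python3 -c "
from h import *
st()
s2=r.capture('scene');t=r.capture('top');cv2.imwrite('pics/scene5.png',s2)
B=crop('scene',s2,310,160,60,60,7,[]);A=crop('top',t,200,220,80,60,5)
C=np.zeros((420,800,3),np.uint8);C[:,:420]=B;C[:300,420:800]=A[:,:380];cv2.imwrite('pics/c6.png',C)"
```

```text
t 11.9 tcp [427.4  52.6 119.4] xax [ 0.002  0.    -1.   ] yaw_y 86.1 F [-0.1 -0.2  0.1] w 0.8 j [  33.5    3.2  -37.5    0.   -49.2 -127.4]
```

View pics/c6.png

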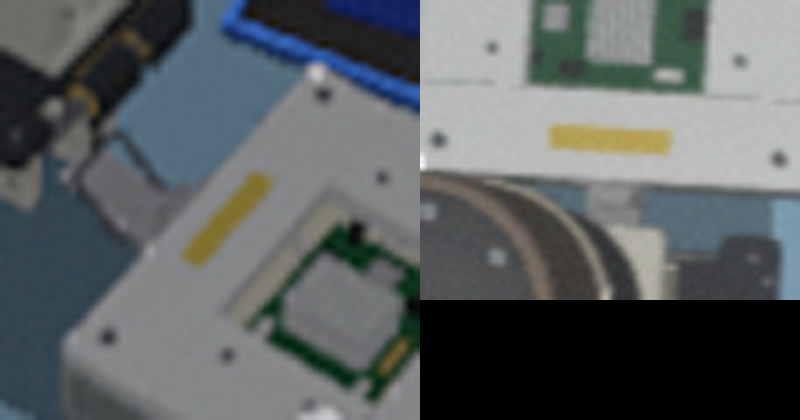

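The lid lies flat and the fingers are just outside the loop bar (about (110,150) in the left crop). I push it in.

Emit:
carry_out(
  moves=[
    [8,-1,0,0,0,0,0],
    [15,-1,0,0,0,0,0],
    [22,-1,0,0,0,0,0],
    [28,-2,0,0,0,0,0],
    [32,-2,0,0,0,0,0],
  ],
)

```text
time_s: 12.5
tcp_pos: [0.4578, 0.0499, 0.1182]
eef_rot: [-136.5, 90.0, -140.4]
contact_force: [0.3, -0.4, 1.0]
gripper_width: 0.0008
```

```bash
python3 -c "
from h import *
st()"
```

```text
t 12.5 tcp [457.8  49.9 118.2] xax [-0. -0. -1.] yaw_y 86.09 F [ 0.3 -0.4  1. ] w 0.8 j [  30.8    6.3  -34.1    0.   -49.6 -124.7]
```

Emit:
carry_out(
  moves=[
    [4,0,0,0,0,0,0],
    [4,0,0,0,0,0,0],
    [-12,1,0,0,0,0,0],
    [-45,3,2,0,0,0,0],
    [-62,4,30,0,0,0,0],
  ],
)

```text
time_s: 13.0
tcp_pos: [0.391, 0.0523, 0.1457]
eef_rot: [-150.6, 89.6, -154.6]
contact_force: [1.3, 1.3, 0.6]
gripper_width: 0.0002
```

Emit:
carry_out(
  moves=[
    [-10,-20,30,0,0,0,0],
    [-10,-60,60,0,0,0,0],
    [-10,-105,70,0,0,0,0],
    [-10,-105,70,0,0,0,0],
  ],
)

```text
time_s: 13.4
tcp_pos: [0.3851, -0.0544, 0.2202]
eef_rot: [15.6, 89.8, 11.4]
contact_force: [-0.4, -0.9, 0.3]
gripper_width: 0.0007
```

```bash
python3 -c "
from h import *
st()
s2=r.capture('scene');t=r.capture('top');cv2.imwrite('pics/scene6.png',s2);cv2.imwrite('pics/top6.png',t)
L=wires(.03,1.9,1.9-.6)[6:]
B=crop('scene',s2,310,160,60,50,6);B2=crop('scene',s2,310,160,60,50,6,L);A=crop('top',t,205,235,60,50,6);A2=crop('top',t,205,235,60,50,6,L)
cv2.imwrite('pics/c7.png',np.vstack([np.hstack([B,A]),np.hstack([B2,A2])]))"
```

```text
t 13.4 tcp [385.1 -54.4 220.2] xax [ 0.003  0.001 -1.   ] yaw_y 85.85 F [-0.4 -0.9  0.3] w 0.7 j [  21.5   -7.9  -33.     0.   -64.7 -115.7]
```

View pics/c7.png

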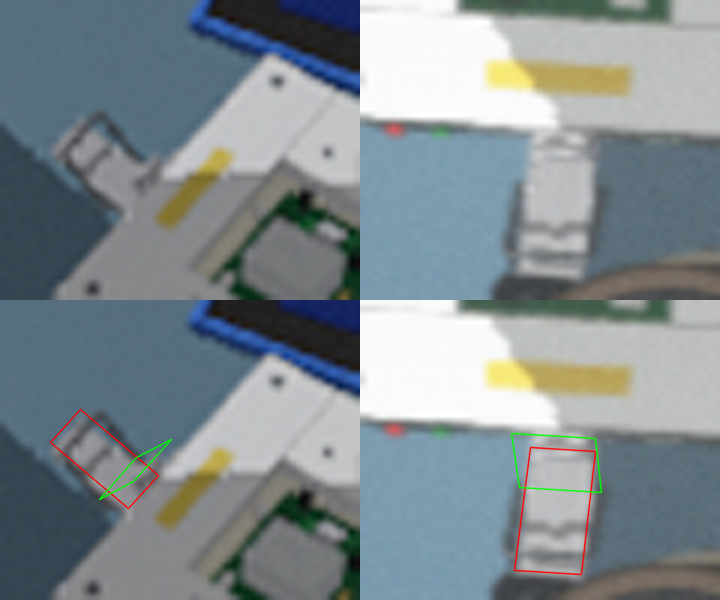

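The loop was not caught. It still leans outward with its bar at top (237,274), so the fingers must have passed over it. I fit lever and loop angles from both pictures.

```bash
python3 - <<'E'
from h import *
for lev in(1.4,1.5,1.6,1.7,1.8,1.9,2.0):
    tip=fx(levp(lev,.055,.004));bar=fx(loopp(lev,2.6))
    print(lev,"tip top",proj("top",tip).round(1),"scene",proj("scene",tip).round(1),"bar top",proj("top",bar).round(1),"scene",proj("scene",fx(loopp(lev,2.6,y=0))).round(1),np.round(loopp(lev,2.6),4))
t=cv2.imread("pics/top6.png");print(proj("top",fx([-.09,0,.11])))
g=cv2.cvtColor(t,cv2.COLOR_BGR2GRAY);print(g[255:286,228:247])
E
```

```text
1.4 tip top [[237.2 281.4]] scene [[319.3 185. ]] bar top [[236.5 279.8]] scene [[320.3 182.9]] [-0.1499  0.      0.0977]
1.5 tip top [[236.8 281.5]] scene [[319.2 184. ]] bar top [[236.2 279.4]] scene [[320.6 182.1]] [-0.1488  0.      0.1028]
1.6 tip top [[236.6 281.4]] scene [[319.3 182.9]] bar top [[236.  278.8]] scene [[321.  181.4]] [-0.1472  0.      0.1077]
1.7 tip top [[236.3 281.1]] scene [[319.5 182. ]] bar top [[235.8 277.9]] scene [[321.5 180.8]] [-0.1451  0.      0.1124]
1.8 tip top [[236.  280.5]] scene [[319.9 181.2]] bar top [[235.6 276.9]] scene [[322.2 180.3]] [-0.1425  0.      0.1169]
1.9 tip top [[235.8 279.8]] scene [[320.4 180.4]] bar top [[235.5 275.7]] scene [[323.  179.9]] [-0.1395  0.      0.1211]
2.0 tip top [[235.6 278.8]] scene [[321.  179.8]] bar top [[235.4 274.3]] scene [[323.8 179.6]] [-0.1361  0.      0.1249]
[[237.54215493 256.00912145]]
[[235 237 241 243 244 246 249 250 248 236 195 183 183 186 186 184 185 187
  188]
 [147 155 174 190 196 199 210 210 212 208 179 159 155 157 153 150 146 143
  146]
 [140 141 142 143 145 162 196 203 195 181 179 183 189 
[... 1595 characters left out ...]
 122 120 121 120 116 125 132 115  96 102 103
  106]
 [150 127 107 137 171 158 137 127 129 134 140 133 138 137 126 105 105 106
  106]
 [146 128 115 146 181 180 167 163 162 158 154 151 149 145 120 104 104 103
   99]
 [131 107 106 129 142 149 154 160 167 168 172 171 174 156 119 101  96  90
   88]
 [ 99  74  74  79  82  79  81  85  87  96 103 108 126 124 103  89  88  92
  100]
 [ 77  69  68  67  66  68  68  67  70  69  69  70  82  91  93  99 105 107
  109]
 [ 68  67  67  64  71  70  73  69  67  72  68  80  93 100 103 112 112 112
  112]
 [ 67  66  69  75  81  78  69  65  72  78  84  95 104 107 114 112 111 107
   98]
 [ 71  66  69  84  99  93  72  73  81  94 101 107 109 109 107  97  87  84
   80]]
```

```bash
python3 - <<'E'
from h import *
for f in("top0","top3","top6"):
    g=cv2.cvtColor(cv2.imread(f"pics/{f}.png"),cv2.COLOR_BGR2GRAY);print(f,g[262:288,233:240].mean(1).astype(int))
out=[]
for f in("scene0","scene6"):
    im=cv2.imread(f"pics/{f}.png")
    out+=[crop("scene",im,312,168,36,36,11),crop("scene",im,312,168,36,36,11,wires(.03,1.6,2.6)[6:])] if f=="scene6" else []
cv2.imwrite("pics/c8.png",np.hstack(out))
E
```

```text
top0 [196 201 200 200 204 200 202 202 202 194 159 156 184 191 156 130 144 172
 172 157 128 123 119 116 114 113]
top3 [133 136 136 135 138 136 136 136 136 138 137 137 136 133 115  96 114 126
  98  73  70  70  71  73  75  76]
top6 [184 188 188 187 191 190 190 189 189 182 153 145 171 185 164 122 136 162
 163  91  68  71  77  88  95 100]
```

View pics/c8.png

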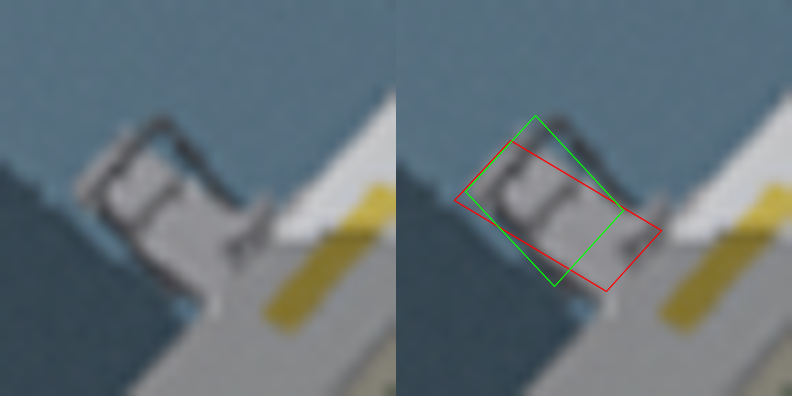

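The lever is nearer 1.7, which puts the bar at about z 0.112 and x -0.145. That agrees with nothing being touched at z 0.118. I retry at tip height 106 mm.

Emit:
carry_out(
  moves=[
    [4,40,-20,0,0,0,0],
    [10,85,-30,0,0,0,0],
    [14,108,-55,0,0,0,0],
    [14,108,-95,0,0,0,0],
    [14,108,-114,0,0,0,0],
  ],
)

```text
time_s: 14.0
tcp_pos: [0.3972, 0.0581, 0.1013]
eef_rot: [-150.8, 89.8, -154.6]
contact_force: [0.3, 0.2, -0.0]
gripper_width: 0.0006
```

Emit:
carry_out(
  moves=[
    [0,0,0,0,0,0,0],
    [7,0,0,0,0,0,0],
    [14,0,0,0,0,0,0],
  ],
)

```text
time_s: 14.3
tcp_pos: [0.4146, 0.0579, 0.1056]
eef_rot: [28.6, 89.9, 24.8]
contact_force: [1.0, 0.2, 0.2]
gripper_width: 0.0002
```

```bash
python3 -c "
from h import *
st()"
```

```text
t 14.3 tcp [414.6  57.9 105.6] xax [ 0.002  0.001 -1.   ] yaw_y 86.19 F [1.  0.2 0.2] w 0.2 j [  35.2    3.   -39.9    0.   -46.9 -129.1]
```

Emit:
carry_out(
  moves=[
    [4,-5,0.5,0,0,0,0],
    [11,-6,0.5,0,0,0,0],
    [18,-6,0.5,0,0,0,0],
    [25,-7,0.5,0,0,0,0],
    [31,-7,0.5,0,0,0,0],
  ],
)

```text
time_s: 14.8
tcp_pos: [0.445, 0.0498, 0.1049]
eef_rot: [22.4, 90.0, 18.5]
contact_force: [0.2, 0.3, 0.4]
gripper_width: 0.0003
```

```bash
python3 -c "
from h import *
st()"
```

```text
t 14.8 tcp [445.   49.8 104.9] xax [ 0.  0. -1.] yaw_y 86.08 F [0.2 0.3 0.4] w 0.3 j [  31.8    6.1  -36.6    0.   -47.3 -125.7]
```

Emit:
carry_out(
  moves=[
    [5,0,0,0,0,0,0],
    [9,-1,0,0,0,0,0],
    [13,-1,0,0,0,0,0],
    [13,-1,0,0,0,0,0],
  ],
)

```text
time_s: 15.2
tcp_pos: [0.4576, 0.049, 0.1048]
eef_rot: [-55.7, 90.0, -59.6]
contact_force: [-0.3, -1.2, 0.5]
gripper_width: 0.0002
```

```bash
python3 -c "
from h import *
st()"
```

```text
t 15.2 tcp [457.6  49.  104.8] xax [ 0. -0. -1.] yaw_y 86.1 F [-0.3 -1.2  0.5] w 0.2 j [  30.8    7.3  -35.2    0.   -47.6 -124.7]
```

I withdraw and check numerically, since only one picture view is left.

Emit:
carry_out(
  moves=[
    [-12,1,0,0,0,0,0],
    [-45,3,2,0,0,0,0],
    [-58,3,35,0,0,0,0],
    [-68,-20,70,0,0,0,0],
    [-70,-60,95,0,0,0,0],
  ],
)

```text
time_s: 15.7
tcp_pos: [0.3861, -0.0105, 0.2019]
eef_rot: [29.7, 89.9, 26.0]
contact_force: [1.6, -0.7, -0.0]
gripper_width: 0.0005
```

Emit:
carry_out(
  moves=[
    [0,-45,15,0,0,0,0],
    [0,-45,15,0,0,0,0],
    [0,-45,15,0,0,0,0],
  ],
)

```text
time_s: 16.0
tcp_pos: [0.3863, -0.0569, 0.215]
eef_rot: [43.0, 89.9, 39.0]
contact_force: [0.6, -0.2, -1.2]
gripper_width: 0.0009
```

```bash
python3 - <<'E'
from h import *
st()
t=r.capture("top");s=r.capture("scene");cv2.imwrite("pics/top7.png",t);cv2.imwrite("pics/scene7.png",s)
for f in("top6","top7"):
    g=cv2.cvtColor(cv2.imread(f"pics/{f}.png"),cv2.COLOR_BGR2GRAY)
    print(f,"bar rows 250..283",g[250:284,233:240].mean(1).astype(int));print("left leg col 230-232",g[254:284,229:233].min(1));print("cols",g[258,226:250],g[264,226:250])
print("bar pred lean-.5 top",proj("top",fx([loopp(1.7,1.7-.5,y=.0175),loopp(1.7,1.7-.5,y=-.0175)])),"scene",proj("scene",fx([loopp(1.7,1.2,y=.0175),loopp(1.7,1.2,y=-.0175)])))
a,b=[cv2.cvtColor(cv2.imread(f"pics/scene{i}.png"),cv2.COLOR_BGR2GRAY).astype(int) for i in(6,7)]
print((b-a)[174:204,314:344:1][::2,::2])
E
```

```text
t 16.0 tcp [386.3 -56.9 215. ] xax [ 0.001  0.001 -1.   ] yaw_y 85.92 F [ 0.6 -0.2 -1.2] w 0.9 j [  21.    -7.4  -33.3   -0.   -64.1 -115.1]
top6 bar rows 250..283 [194 218 227 232 228 229 196 185 171 169 192 180 184 188 188 187 191 190
 190 189 189 182 153 145 171 185 164 122 136 162 163  91  68  71]
left leg col 230-232 [249 237 155 141 148 149 149 147 148 148 147 123 112 106 112 108 103 102
  97 104  97  95  96 120 107 115 106  74  66  64]
cols [148 148 149 149 148 149 153 173 198 187 160 154 153 177 200 200 169 126
 120 112 115 106 101  99] [148 149 150 149 150 147 159 183 187 193 188 191 189 190 187 189 190 163
 113 106 106 109 108 107]
top7 bar rows 250..283 [208 226 233 234 236 238 188 128 142 166 187 168 192 198 198 199 200 201
 201 201 201 202 202 202 202 197 185 177 153 125  88  68  68  72]
left leg col 230-232 [249 237 151 125 122 123 118 118 116 120 119 120 130 137 137 118 114 114
 112 111 108 112 115 113 108 105  77  70  65  67]
cols [151 149 148 137 125 122 142 149 156 147 136 134 136 139 146 136 111  96
  95  95 106 103  97 101] [153 149 149 150 141 119 140 183 198 201
[... 449 characters left out ...]
2   1]
 [  2   2   0 -16 -17  -9 -31  24  25  -4   2   0   0  -2  -1]
 [-15 -10  -5 -21 -28 -11   4   4  16   8   1  -2  -8   1  -1]
 [  2 -27 -10  -9 -38  -7  45  15   1  21   2 -17  -3   0  -1]
 [  2   1  -7  -5  34  52   1   4   5   2 -13  -1   1   6  -1]
 [  0   0   0  -8 -35  57  -1   3   4   2 -36   2  -1  -1   0]
 [  2   3  -2   0   0  -7  44  13 -22 -43   1  -1   0   1  -1]
 [  1   2   1  -2  -1  -2  -3 -21 -30   2   0  -1  -2   0   1]
 [ -1   0  -1   2   3  -1   0 -31  -3  -1  -3  -1   0   1   0]
 [  1   3   0   2   1   1   3   1   2  -1   1   0   1  -1   0]
 [ -2   2   1   0  -1  -1   1   1   0   0  -1   0   0   0   0]
 [  1   1  -1  -1  -1   0   1  -2  -1  -2  -2  -1  -1  -1   1]]
```

The bar is now at row 257, predicted 258 at the keeper, and spans columns 229–242 (39 mm). The loop lies over the keeper with the lever open. Now I plan the lever press.

```bash
python3 - <<'E'
from h import *
A=[1.5,1.35,1.2,1.05,.9,.75,.6,.5,.4,.3,.2,.1,0,-.03]
D=np.interp(A,[0,1.5],[.025,.042])
for a,d in zip(A,D):
    p=np.array(levp(a,d,.004))+[-.0095,0,0];print(a,d.round(4),(fx(p)[0]*1e3).round(1),(p*1e3).round(1))
E
```

```text
1.5 0.042 [428.4  51.5  90. ] [-150.7    0.    90. ]
1.35 0.0403 [430.4  51.3  84.1] [-148.7    0.    84.1]
1.2 0.0386 [433.1  51.1  78.7] [-145.9    0.    78.7]
1.05 0.0369 [436.5  50.9  74.1] [-142.5    0.    74.1]
0.9 0.0352 [440.5  50.6  70.3] [-138.6    0.    70.3]
0.75 0.0335 [444.8  50.3  67.2] [-134.3    0.    67.2]
0.6 0.0318 [449.2  50.   65. ] [-129.8    0.    65. ]
0.5 0.0307 [452.3  49.8  64. ] [-126.7    0.    64. ]
0.4 0.0295 [455.3  49.6  63.4] [-123.7    0.    63.4]
0.3 0.0284 [458.3  49.4  63.1] [-120.7    0.    63.1]
0.2 0.0273 [461.1  49.2  63.1] [-117.8    0.    63.1]
0.1 0.0261 [463.9  49.   63.4] [-115.1    0.    63.4]
0 0.025 [466.5  48.8  64. ] [-112.5    0.    64. ]
-0.03 0.025 [467.2  48.7  63.9] [-111.7    0.    63.9]
```

Emit:
carry_out(
  moves=[
    [10,40,-10,0,0,0,0],
    [25,80,-20,0,0,0,0],
    [42,108,-45,0,0,0,0],
    [42,108,-75,0,0,0,0],
    [42,108,-85,0,0,0,0],
  ],
)

```text
time_s: 16.6
tcp_pos: [0.4269, 0.053, 0.1266]
eef_rot: [-150.3, 89.7, -154.0]
contact_force: [-0.7, -0.5, -1.0]
gripper_width: 0.0004
```

Emit:
carry_out(
  moves=[
    [0,0,0,0,0,0,0],
    [0,0,0,0,0,0,0],
  ],
)

```text
time_s: 16.8
tcp_pos: [0.4292, 0.0522, 0.1305]
eef_rot: [-58.4, 90.0, -62.3]
contact_force: [0.5, 0.0, 0.1]
gripper_width: 0.0003
```

```bash
python3 -c "
from h import *
st()"
```

```text
t 16.8 tcp [429.2  52.2 130.5] xax [ 0. -0. -1.] yaw_y 86.16 F [0.5 0.  0.1] w 0.3 j [  33.3    2.6  -36.4    0.   -51.1 -127.1]
```

Now down: z 130 → 90 first, then round the arc.

Emit:
carry_out(
  moves=[
    [0,0,-12,0,0,0,0],
    [0,0,-22,0,0,0,0],
    [0,0,-30,0,0,0,0],
    [0,-1,-36,0,0,0,0],
    [0,-1,-40,0,0,0,0],
  ],
)

```text
time_s: 17.3
tcp_pos: [0.4291, 0.0508, 0.0896]
eef_rot: [-132.7, 90.0, -136.6]
contact_force: [-0.4, -0.1, 1.2]
gripper_width: 0.0002
```

```bash
python3 -c "
from h import *
st()"
```

```text
t 17.3 tcp [429.1  50.8  89.6] xax [-0. -0. -1.] yaw_y 86.09 F [-0.4 -0.1  1.2] w 0.2 j [  33.1    5.9  -39.5    0.   -44.7 -127. ]
```

Emit:
carry_out(
  moves=[
    [1,-1,-6,0,0,0,0],
    [4,-1,-12,0,0,0,0],
    [7,-1,-16,0,0,0,0],
    [11,-1,-20,0,0,0,0],
    [15,-2,-23,0,0,0,0],
  ],
)

```text
time_s: 17.8
tcp_pos: [0.444, 0.0488, 0.0662]
eef_rot: [-153.9, 89.9, -157.8]
contact_force: [-3.7, 0.9, 0.7]
gripper_width: 0.0004
```

```bash
python3 -c "
from h import *
st()"
```

```text
t 17.8 tcp [444.   48.8  66.2] xax [-0.001 -0.    -1.   ] yaw_y 86.1 F [-3.7  0.9  0.7] w 0.4 j [  31.7    9.4  -39.3   -0.   -41.4 -125.6]
```

Emit:
carry_out(
  moves=[
    [5,0,-1,0,0,0,0],
    [10,0,-2,0,0,0,0],
    [14,0,-2.5,0,0,0,0],
    [18,0,-2.5,0,0,0,0],
    [20,0,-2,0,0,0,0],
  ],
)

```text
time_s: 18.3
tcp_pos: [0.4656, 0.0494, 0.0652]
eef_rot: [21.5, 89.9, 17.6]
contact_force: [-0.4, -0.1, -0.8]
gripper_width: 0.0004
```

```bash
python3 -c "
from h import *
st()"
```

```text
t 18.3 tcp [465.6  49.4  65.2] xax [ 0.002  0.001 -1.   ] yaw_y 86.12 F [-0.4 -0.1 -0.8] w 0.4 j [  30.3   11.2  -37.     0.   -41.7 -124.2]
```

Emit:
carry_out(
  moves=[
    [1.5,0,0,0,0,0,0],
    [3,0,0,0,0,0,0],
    [4,0,0,0,0,0,0],
    [4,0,0,0,0,0,0],
  ],
)

```text
time_s: 18.7
tcp_pos: [0.467, 0.0489, 0.0647]
eef_rot: [-173.1, 89.9, -177.0]
contact_force: [-6.1, 4.2, 3.8]
gripper_width: 0.0003
```

```bash
python3 -c "
from h import *
st()"
```

```text
t 18.7 tcp [467.   48.9  64.7] xax [-0.002 -0.    -1.   ] yaw_y 86.09 F [-6.1  4.2  3.8] w 0.3 j [ 3.000e+01  1.150e+01 -3.660e+01 -1.000e-01 -4.190e+01 -1.239e+02]
```

It stops firmly exactly where the flat lever should be. I retreat and look.

Emit:
carry_out(
  moves=[
    [-6,0,0,0,0,0,0],
    [-40,2,0,0,0,0,0],
    [-70,4,40,0,0,0,0],
    [-80,-20,80,0,0,0,0],
    [-85,-60,110,0,0,0,0],
  ],
)

```text
time_s: 19.2
tcp_pos: [0.3831, -0.0101, 0.1773]
eef_rot: [21.4, 89.8, 17.8]
contact_force: [2.6, 0.4, -1.1]
gripper_width: 0.0002
```

Emit:
carry_out(
  moves=[
    [0,-45,20,0,0,0,0],
    [0,-90,40,0,0,0,0],
    [0,-100,40,0,0,0,0],
    [0,-100,40,0,0,0,0],
  ],
)

```text
time_s: 19.6
tcp_pos: [0.3831, -0.1121, 0.215]
eef_rot: [14.8, 89.9, 10.7]
contact_force: [0.8, 0.8, -0.3]
gripper_width: 0.0001
```

```bash
python3 - <<'E'
from h import *
st()
t=r.capture("top");s=r.capture("scene");cv2.imwrite("pics/top8.png",t);cv2.imwrite("pics/scene8.png",s)
L=wires(0,0,.05)[5:]
A=crop("top",t,185,165,100,110,4);A2=crop("top",t,205,235,60,40,6,L);B=crop("scene",s,312,160,66,66,6)
C=np.zeros((600,800,3),np.uint8);C[:440,:400]=A;C[:396,400:796]=B;C[400:600,420:780]=A2[:200];cv2.imwrite("pics/c9.png",C)
g=cv2.cvtColor(t,cv2.COLOR_BGR2GRAY);print(g[250:284,233:240].mean(1).astype(int))
print(proj("top",fx([levp(0,.055,.004),loopp(0,0.02),[-.09,0,.119]])))
E
```

```text
t 19.6 tcp [ 383.1 -112.1  215. ] xax [ 0.002  0.    -1.   ] yaw_y 85.9 F [ 0.8  0.8 -0.3] w 0.1 j [  12.4   -6.4  -32.5    0.   -63.8 -106.5]
[242 251 251 252 251 249 206 137 137 157 197 172 125 117 111 110 110 110
 110 109 110 110 110 109 109 109 108 108 109 108 109 108 107 108]
[[241.12231945 262.16286887]
 [237.24594462 258.84633608]
 [237.04536667 255.84650617]]
```

View pics/c9.png

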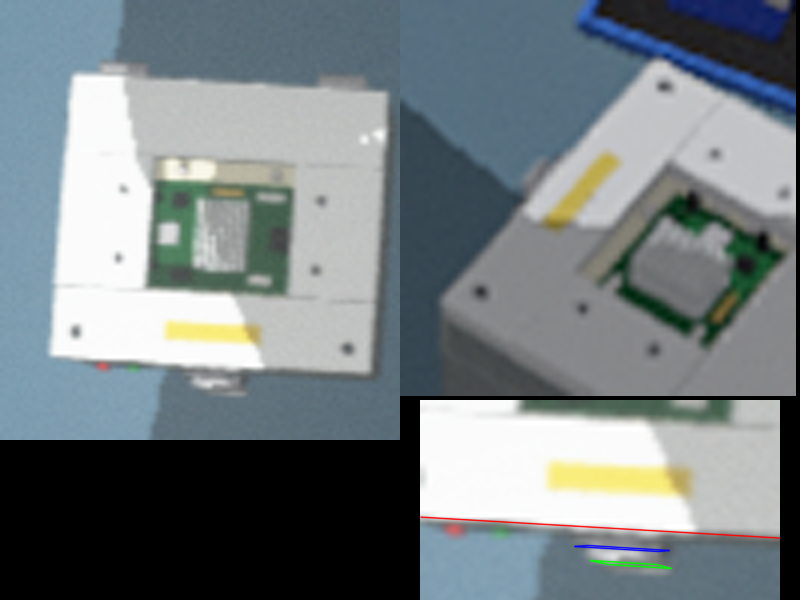

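The lever is flat and stays so. As a check that the lid is drawn down, I touch the strip lightly: open at 0.03 it met the fingers at z 123, and fully down it should be about 119.

Emit:
carry_out(
  moves=[
    [35,35,0,0,0,0,0],
    [70,75,0,0,0,0,0],
    [105,110,0,0,0,0,0],
    [133,145,-5,0,0,0,0],
    [138,156,-40,0,0,0,0],
  ],
)

```text
time_s: 20.2
tcp_pos: [0.5261, 0.0508, 0.1763]
eef_rot: [15.9, 89.6, 12.3]
contact_force: [-1.1, -1.1, -0.9]
gripper_width: 0.0002
```

Emit:
carry_out(
  moves=[
    [0,0,-30,0,0,0,0],
    [0,0,-44,0,0,0,0],
    [0,0,-51,0,0,0,0],
    [0,0,-53,0,0,0,0],
    [0,0,-53,0,0,0,0],
  ],
)

```text
time_s: 20.7
tcp_pos: [0.5214, 0.0458, 0.122]
eef_rot: [1.7, 90.0, -2.1]
contact_force: [-0.4, -0.3, -0.3]
gripper_width: 0.0001
```

```bash
python3 -c "
from h import *
st()"
```

```text
t 20.7 tcp [521.4  45.8 122. ] xax [ 0. -0. -1.] yaw_y 86.16 F [-0.4 -0.3 -0.3] w 0.1 j [  26.5   11.8  -26.5    0.   -51.6 -120.4]
```

Emit:
carry_out(
  moves=[
    [0,0,-1,0,0,0,0],
    [0,0,-2,0,0,0,0],
    [0,0,-2,0,0,0,0],
  ],
)

```text
time_s: 21.0
tcp_pos: [0.5216, 0.0453, 0.1203]
eef_rot: [30.5, 89.9, 26.6]
contact_force: [0.8, 0.9, 0.5]
gripper_width: 0.0007
```

Emit:
carry_out(
  moves=[
    [0,0,-1,0,0,0,0],
    [0,0,-1.5,0,0,0,0],
    [0,0,-1.5,0,0,0,0],
  ],
)

```text
time_s: 21.3
tcp_pos: [0.5216, 0.0453, 0.12]
eef_rot: [17.2, 89.9, 13.3]
contact_force: [-4.6, 1.2, 14.0]
gripper_width: 0.0002
```

Contact comes at z 120.2, so the lid is at about 0.007 and drawn down. I back off and hand in.

Emit:
carry_out(
  moves=[
    [0,0,20,0,0,0,0],
    [-15,0,60,0,0,0,0],
    [-50,-20,90,0,0,0,0],
    [-80,-50,110,0,0,0,0],
    [-80,-50,110,0,0,0,0],
  ],
)

```text
time_s: 21.8
tcp_pos: [0.4395, -0.0066, 0.2316]
eef_rot: [25.8, 89.7, 21.8]
contact_force: [1.5, 1.2, 0.3]
gripper_width: 0.0007
```

```bash
python3 - <<'E'
from h import *
s,R=st()
t=r.capture("top");a=cv2.imread("pics/top0.png")
for n,(x,y) in {"bottle":(122,196),"blue":(141,267)}.items():
    print(n,np.abs(t[y-25:y+25,x-25:x+25].astype(int)-a[y-25:y+25,x-25:x+25]).mean().round(1))
g=cv2.cvtColor(t,cv2.COLOR_BGR2GRAY);print(g[250:270,233:240].mean(1).astype(int))
def org(im):
    h=cv2.cvtColor(im,cv2.COLOR_BGR2HSV);m=cv2.inRange(h,(8,150,100),(18,255,255));m[:,:370]=0;m[:,420:]=0;m[:180]=0;m[225:]=0
    return np.argwhere(m).mean(0)
print("reel",org(a),org(t))
r.close_job()
E
```

```text
t 21.8 tcp [439.5  -6.6 231.6] xax [ 0.005  0.002 -1.   ] yaw_y 86.06 F [1.5 1.2 0.3] w 0.7 j [  25.    -2.8  -27.     0.   -65.5 -119. ]
bottle 9.5
blue 8.7
[87 85 85 85 83 85 85 85 85 86 85 85 87 88 88 88 89 90 89 89]
reel [200.99707602 392.08479532] [200.87428571 392.05714286]
the job is handed in; nothing more can be done
```

The job is done and handed in at about 22 s. The green board is in the nest, the lid is down on it, the loop is over the keeper, and the lever is pressed flat past centre. The hand-in gave no verdict.

**What went wrong on the way:** my first push at the loop passed over its bar, because I had judged the lever about 0.2 rad too far open. The second push, 13 mm lower, caught it.

**Last checks:**
- **Board:** flat and centred in the overlay after release, and still in place through the lid's window at the end.
- **Lid:** it met a light touch at z 120.2 mm, against about 123 mm before latching. That puts it at about 0.007 rad.
- **Lever:** it stopped firmly where flat should be (about 0 rad) and stayed there after I backed off.
- **Loop bar:** seen within about 1 pixel (roughly 2.5 mm) of its seat. I judged this only from pixel rows before the final lid touch, because the arm hid the latch in the last picture.
- **Bystanders:** the reel had not moved (0.1 pixel). For the bottle and blue board I had only a rough image difference (9.5 and 8.7 grey levels), which includes shadows and arm cover. The arm never worked near them.

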